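# Strip the change-gear stack off its stud

## Task

The threading job is done: strip the change-gear stack off the stud of the lathe's gear arm. Put the brass collar in the round steel parts dish and the worn ball bearing in the red scrap tray, and seat each gear fully down on the wooden storage post whose felt pad is its own size (big steel gear on the big pad, small brown gear on the small pad). Leave the amber oil bottle standing where it is.

Things in the scene. Friction and masses are not known exactly. Their poses are not given: they have to be found in the camera images.
- gear_arm: grey lathe gear arm lying flat, fixed: 20 mm high, 56 mm wide, runs along its -x to 106 mm; origin at z = 0 under the axis of its upright steel stud. Stud 12 mm thick, chamfered top 74 mm above the origin, shoulder (28 mm across) at 24 mm carries the stack: big gear, small gear, bearing, collar on top, all loose, each 12 mm thick with a 16 mm bore
- collar: plain brass shaft collar, 24 mm across, 12 mm thick, top of the stack, its set screw already slack; origin at the centre of its underside, z axis along the bore
- bearing: worn ball bearing, steel rings with black seals, 33 mm across, 12 mm thick, under the collar; origin at the centre of its underside, z axis along the bore
- small_gear: small brown toothed gear with a brass hub, 43 mm across the teeth, 12 mm thick, under the bearing; origin at the centre of its underside, z axis along the bore
- big_gear: big bright steel toothed gear, 62 mm across the teeth, 12 mm thick, at the bottom of the stack; origin at the centre of its underside, z axis along the bore
- parts_dish: round open pressed-steel parts dish, 117 mm across the lip, 25 mm high, it does not move; inner floor 6 mm above the origin, flat for 45 mm round it, then a sloping rim; origin at the centre of its underside at z = 0
- scrap_tray: open red scrap tray, 90 mm (its x) by 124 mm (its y), 30 mm high over its rolled lip, walls 3 mm, inner floor 3 mm above the origin, it does not move; origin at the centre of its underside at z = 0
- small_post: storage post for the small gear, fixed: square wooden base 70 mm, 18 mm high, on it a green felt pad 42 mm across and 8 mm high (its top, the seat, 26 mm above the origin), in its middle an upright round-tipped dowel 10 mm thick, tip 53 mm above the origin; origin at the centre of its underside at z = 0
- big_post: storage post for the big gear, it does not move: as the small one, but base 86 mm square and green felt pad 61 mm across; seat 26 mm and dowel tip 53 mm above the origin; origin at the centre of its underside at z = 0
- oil_bottle_amber: amber oil bottle with a black cap, 26 mm across, 80 mm tall, standing loose near the arm: a bystander; origin at the centre of its underside
Not all that is in view belongs to the job. Several things have the shape of the collar; the one meant has the colours described above.

How it is judged (in metres and radians):
At the end, for the whole second after the job is handed in: Each gear on its own post: dowel through the bore (within 6 mm of centre), flat (0.1 rad), down on the felt (underside within 4 mm). Collar on the dish floor (within 40 mm of its centre), bearing on the scrap tray floor. Oil bottle upright within 20 mm of its start. All at rest, released (horizontal distance between big_gear and big_post below 0.006 m and z of big_gear in the frame of big_post between 0.0235 and 0.03 m and angle between each of big_gear, small_gear's own z axis and vertical below 0.1 rad and linear speed of each of big_gear, small_gear, collar, bearing below 0.02 m/s and angular speed of each of big_gear, small_gear, collar, bearing below 0.3 rad/s and horizontal distance between small_gear and small_post below 0.006 m and z of small_gear in the frame of small_post between 0.0235 and 0.03 m and horizontal distance between collar and parts_dish below 0.04 m and z of collar in the frame of parts_dish between -0.002 and 0.022 m and x of bearing in the frame of scrap_tray between -0.036 and 0.036 m and y of bearing in the frame of scrap_tray between -0.053 and 0.053 m and z of bearing in the frame of scrap_tray between -0.002 and 0.023 m and distance of oil_bottle_amber from where it was at the start of the episode below 0.02 m and angle between oil_bottle_amber's own z axis and vertical below 0.2 rad); the robot touches nothing.
It fails at once if the oil bottle is knocked over or pushed away by more than 30 mm (angle between oil_bottle_amber's own z axis and vertical above 0.5 rad or distance of oil_bottle_amber from where it was at the start of the episode above 0.03 m).
It also fails if it takes over 125 s, if anything falls off the work surface, if the arm or the gripper's body presses on something with over 40 N, if the wrist force passes 120 N, or if a joint passes its speed limit or range.

## Robot

A 6-joint arm with a two-finger parallel gripper is mounted at the origin on a cart in front of the work surface, level with it; the furniture and walls round the work are solid. World frame = base frame: x ahead of the robot, y to its left, z up, the work surface at z = 0. Lengths are in mm, angles in rad, forces in N, time in s.
With the tool pointing down it reaches from about 300 to 775 mm from the base axis. Payload 14.6 kg.
Tool frame: the origin (TCP) lies on the centre line of the jaws, within the pads' length; the fingertips stand 8 mm ahead of it and the grasp point (between the pads) lies 11 mm behind it; z points along the fingers, y is the direction in which the jaws open and shut (so a half turn about z gives the same grasp; the last joint's range is limited). The gripper opens to 94 mm and grips with 3 to 60 N. Pads are 16 mm wide; open, the fingers measure 119 mm over their backs; the gripper's body (75 mm by 177 mm) begins 78 mm behind the grasp point.
Start: joints at [-1.229, 0.3, 1.521, -0, 1.321, -0.067], TCP at [218.622, -504.672, 213.446] pointing down, gripper open.
Joint ranges: [-3.03, 3.03], [-0.79, 2.21], [0.23, 2.52], [-1.04, 4.18], [0, 3.07], [-2.55, 2.55]. Speed limits (rad/s): [2.22, 2.22, 2.57, 3.14, 3.14, 3.14].

## Interface

Orientations are given as [roll, pitch, yaw] about the fixed x, y, z axes, in that order (R = Rz(yaw) Ry(pitch) Rx(roll)).
In Python, from cell import read_state, cams, manip gives the robot as it stands.
- The arm moves only by the shell command python3 -m handwheel 'ROWS' [OPENING] [FORCE]. ROWS is JSON, a list of rows, each a list of 4 numbers: the shift along the tool's x, y, z in m, then the turn about the tool's z in degrees. In form: [[dx, dy, dz, turn], ...]. A call has 1 to 5 rows; each row is the pose to reach, as a shift and turn from the pose measured when the call began, along the tool's axes at that moment; what a row does not reach only later rows make up. A row lasts 1/8 s, in which the tool goes at most 62.5 mm and 10.7 degrees, less where a joint would pass 70% of its speed; a pose out of reach is approached as far as the arm can. A call with a gripper value outside its range is refused whole. OPENING is the closure, from 0 (fully open) to 1 (shut), set as the call begins (- or left out, the last holds). The fingers move at their own pace and stop on an object; FORCE is the grip in N (left out, the last holds). Time passes only in rows, so rows that repeat a pose let the fingers close. It gives the time, the measured TCP pose, the force and the opening at its end, in the units of the state.
- read_state(): the state, without advancing time (a new reading comes with each control period).
- cams.camera(name): name is "side" or "top"; returns the picture (420x560x3 uint8, red, green, blue); there is no depth.
- cams.get_calibration(name): a dict with "vertical_fov" (degrees; the focal length in pixels is half the picture's height over the tangent of half this angle, whatever the lens; pixels are square), "cx", "cy" (the principal point, pixels), "R" (3x3) and "t" (3): a world point X has camera coordinates R X + t. Camera axes: x right, y down, z forward; pixel columns grow to the right and rows downward; lengths in mm; the calibration is good to about 2 mm. A picture is of the moment at which its call begins. get_calibration takes no time and is no camera call.
- manip.sign_off(): hands the job in, once; it reports no verdict.
The state is a dict: "clock": time; "joints": joint angles; "qd": joint speeds; "effort": joint torques, N m; "eef_pos": TCP position; "eef_rot": TCP orientation; "wrist_force": force on the tool from outside, world axes, zero at the start; "moment": the same for the moment, N m; "finger_gap": finger opening in mm.
Only numpy, scipy, OpenCV 4.12 (cv2) and the standard library are available. Lean on these libraries where they do the work, as an engineer would, in place of code of your own. Each camera call takes 0.05 s, during which the arm holds its last target. There are 200 camera calls.

## Working session

There is one attempt and no reset: what is moved stays moved. The work goes in short steps, Python scripts to look and compute and a shell command to move; the robot and the scene stay as the last step left them, time stands still between calls to the robot, and variables do not carry over. Pictures are saved under pics/ and viewed, about 12 in all and at most 16, crops included, and the job is handed in when it is done.

```bash
ls; mkdir -p pics
python3 - <<'E'
from cell import read_state,cams
import cv2
print(read_state())
for n in("side","top"):
    cv2.imwrite(f"pics/{n}0.png",cams.camera(n)[:,:,::-1]); print(n,cams.get_calibration(n))
E
```

```text
pics
{'clock': 0.0, 'joints': array([-1.22857687e+00,  3.00469233e-01,  1.52156465e+00, -3.38539566e-06,
        1.32068519e+00, -6.65856307e-02]), 'qd': array([-0.00012992,  0.00043975, -0.00122651, -0.00026592,  0.00159768,
        0.00113308]), 'effort': array([ 2.00591450e-03, -5.31805873e+01, -3.52737808e+01,  7.09266239e-02,
        2.43943592e-02, -9.35281719e-05]), 'eef_pos': array([ 218.55418246, -504.44672598,  212.8942961 ]), 'eef_rot': array([-3.14046851e+00, -7.16763015e-05,  4.08805890e-01]), 'wrist_force': array([ 0.19988048,  0.11934892, -0.37845444]), 'moment': array([-0.01535616,  0.01232339, -0.01975824]), 'finger_gap': 94.55058169684304}
side {'vertical_fov': 44.686134532325966, 'cx': 283.24328409305144, 'cy': 214.20615373628536, 'R': array([[-0.99866558,  0.05022338, -0.01202787],
       [ 0.04294676,  0.67830346, -0.73352573],
       [-0.02868159, -0.73306345, -0.67955525]]), 't': array([ 510.25525965,  -73.18830406, 1093.70649287])}
top {'vertical_fov': 46.82980713752244, 'cx': 281.08567629361386, 'cy': 207.6697556094594, 'R': array([[ 0.01939944, -0.99945687,  0.02663871],
       [-0.9842175 , -0.0237775 , -0.17535831],
       [ 0.17589647, -0.02281643, -0.98414422]]), 't': array([131.20583026, 530.71628425, 938.59455188])}
```

View pics/side0.png

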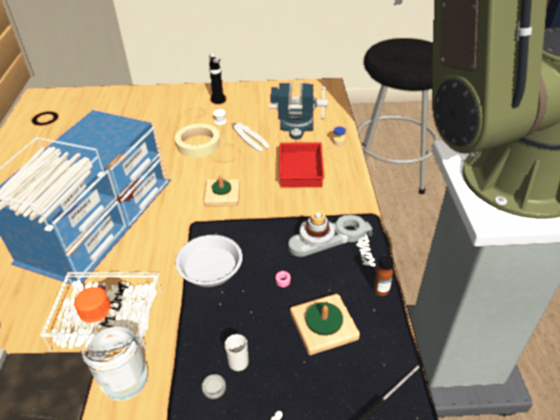

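View pics/top0.png

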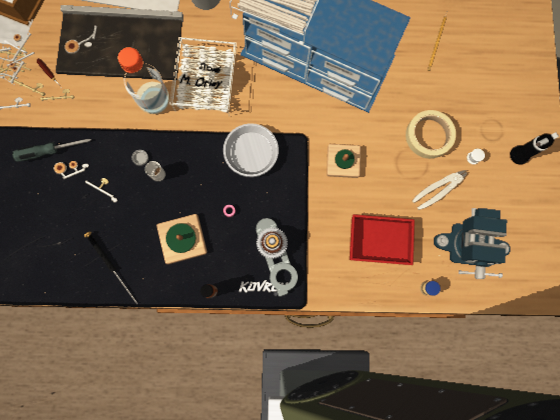

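The side view shows the stack at (318,225), the bottle at (384,278), the big post at (325,322), the small post at (221,190), the tray at (301,165) and the dish at (209,262). In the top view these are at about (271,241), (210,290), (181,238), (345,160), (382,239) and (250,150). The collar look-alikes are the pink ring (top 229,211), the gold rings (top 60,168 and 72,45) and the brass ring on the stud (top 271,241). Only the one on the stud is plain brass and on top of the stack. I'll check it in one enlarged crop.

```bash
cat > h.py <<'E'
import numpy as np, cv2
from cell import read_state,cams
C={n:cams.get_calibration(n) for n in("side","top")}
def ray(n,p):
    c=C[n];f=210/np.tan(np.radians(c["vertical_fov"]/2))
    R=np.array(c["R"]);o=-R.T@np.array(c["t"])
    d=R.T@np.array([(p[0]-c["cx"])/f,(p[1]-c["cy"])/f,1]);return o,d/np.linalg.norm(d)
def plane(n,p,z):
    o,d=ray(n,p);return (o+d*(z-o[2])/d[2])[:2]
def two(a,b):
    o1,d1=ray("side",a);o2,d2=ray("top",b)
    s=np.linalg.lstsq(np.c_[d1,-d2],o2-o1,rcond=None)[0]
    p,q=o1+s[0]*d1,o2+s[1]*d2;return (p+q)/2,np.linalg.norm(p-q)
def blobs(img,lo,hi,roi,amin=30):
    x0,y0,x1,y1=roi
    h=cv2.cvtColor(img,cv2.COLOR_RGB2HSV)[y0:y1,x0:x1]
    m=cv2.inRange(h,np.array(lo),np.array(hi))
    cs=cv2.findContours(m,cv2.RETR_EXTERNAL,cv2.CHAIN_APPROX_NONE)[0]
    return [c+np.array([x0,y0]) for c in sorted(cs,key=cv2.contourArea,reverse=True) if cv2.contourArea(c)>amin]
def px2world(n,c,z):
    return np.array([plane(n,p,z) for p in c.reshape(-1,2)])
E
cat > m.py <<'E'
from h import *
im={n:cv2.imread(f"pics/{n}0.png")[:,:,::-1].copy() for n in("side","top")}
def circ(n,lo,hi,roi,z,what):
    for c in blobs(im[n],lo,hi,roi)[:2]:
        w=px2world(n,c,z);(x,y),r=cv2.minEnclosingCircle(w.astype(np.float32))
        (rx,ry),s,a=cv2.minAreaRect(w.astype(np.float32))
        print(what,n,"circle",round(x),round(y),"d",round(2*r),"| rect",np.round([rx,ry,*s,a],1))
g=((50,90,20),(95,255,160))
circ("top",*g,(150,210,220,265),26,"bigfelt");circ("side",*g,(295,295,355,345),26,"bigfelt")
circ("top",*g,(325,140,365,180),26,"smallfelt");circ("side",*g,(200,170,245,210),26,"smallfelt")
wd=((10,60,120),(28,220,255))
circ("top",*wd,(145,205,220,270),18,"bigbase");circ("side",*wd,(285,285,365,355),18,"bigbase")
r=((0,150,60),(6,255,255))
circ("top",*r,(340,205,425,275),30,"tray");circ("side",*r,(270,135,335,195),30,"tray")
d=((0,0,90),(180,60,255))
circ("top",*d,(215,118,285,182),25,"dish");circ("side",*d,(170,230,250,290),25,"dish")
a=im["top"][215:300,195:305];b=im["side"][200:300,280:400]
cv2.imwrite("pics/crop.png",np.hstack([cv2.resize(a[:, :,::-1],(518,400),interpolation=3)[:, :400],cv2.resize(b[:,:,::-1],(480,400),interpolation=3)[:,:400]]))
E
python3 m.py
```

```text
bigfelt top circle 464 346 d 59 | rect [463.7 346.8  57.5  56.7   2.9]
bigfelt side circle 464 348 d 59 | rect [464.3 347.7  57.3  55.8  86.6]
smallfelt top circle 639 11 d 41 | rect [639.   11.3  38.2  39.5  90. ]
smallfelt side circle 638 13 d 39 | rect [639.   13.6  32.9  38.4   2.9]
bigbase top circle 464 347 d 117 | rect [463.8 346.9  85.9  85.5  16.6]
bigbase side circle 463 351 d 125 | rect [462.8 350.6  89.1  95.3  16. ]
tray top circle 470 -66 d 157 | rect [470.3 -65.4 130.2  94.7  86.5]
tray side circle 470 -51 d 174 | rect [470.9 -50.3 152.3  93.6  86.6]
dish top circle 655 210 d 118 | rect [654.  209.2 114.  116.2   1.7]
dish side circle 653 210 d 126 | rect [652.5 208.6 120.  118.7  56.1]
```

View pics/crop.png

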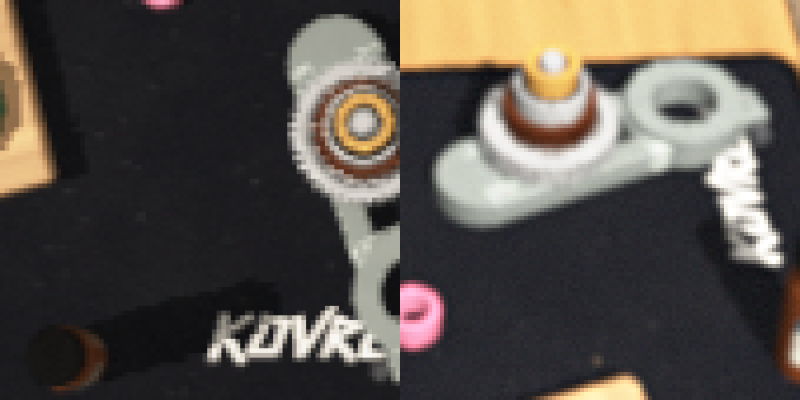

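The crop confirms it: the brass-yellow ring on the stud, over the grey bearing, brown gear and steel gear, is at top (271.9,240.9) and side (318.5,218). The pink ring is a distractor. Next are the two-view points.

```bash
cat > m2.py <<'E'
from h import *
im={n:cv2.imread(f"pics/{n}0.png")[:,:,::-1].copy() for n in("side","top")}
y=((14,110,110),(32,255,255))
for n,roi in(("top",(258,225,290,258)),("side",(300,205,335,232))):
    for c in blobs(im[n],*y,roi,8)[:2]:
        w=px2world(n,c,72);q=(w.min(0)+w.max(0))/2
        print("collar",n,cv2.minEnclosingCircle(c),cv2.boundingRect(c),"z72:",q.round(1),np.ptp(w,axis=0).round(1))
# dowel tips: brown inside green
for nm,n,roi in(("big","top",(168,224,196,252)),("small","top",(332,147,358,171)),("big","side",(305,298,345,338)),("small","side",(208,170,235,198))):
    for c in blobs(im[n],(5,90,90),(22,255,255),roi,4)[:2]: print(nm,n,cv2.boundingRect(c))
for k,a,b in(("stack",(318.5,218),(271.9,240.9)),("bottle cap",(385,260),(209,290)),("vise nose",(296,133),(440,241)),("vise top",(296,95),(487,240)),("cab corner front",(124,219),(369,108)),("cab corner topleft",(0,190),(245,35))):
    p,e=two(a,b);print(k,p.round(),round(e,1))
rows=[]
for n,roi in(("top",(165,222,200,255)),("top",(330,145,360,172)),("side",(305,298,345,338)),("side",(205,168,237,198))):
    x0,y0,x1,y1=roi;rows.append(cv2.resize(im[n][y0:y1,x0:x1,::-1],(280,280),interpolation=3))
cv2.imwrite("pics/posts.png",np.vstack([np.hstack(rows[:2]),np.hstack(rows[2:])]))
E
python3 m2.py
```

```text
collar top ((271.6803283691406, 240.61476135253906), 6.522811412811279) (266, 235, 13, 13) z72: [456.7 159.8] [23.6 23.5]
collar side ((317.0, 210.0), 17.720144271850586) (300, 205, 35, 20) z72: [455.9 156.2] [64.  52.1]
big top (187, 241, 9, 11)
big top (188, 224, 8, 11)
small top (332, 147, 26, 24)
big side (305, 298, 40, 39)
big side (321, 305, 7, 15)
small side (208, 170, 27, 26)
stack [456. 160.  66.] 2.7
bottle cap [360. 277.  77.] 1.3
vise nose [ 471. -191.   13.] 0.1
vise top [ 467. -263.   74.] 1.6
cab corner front [ 861.  -83. -152.] 64.0
cab corner topleft [883. 229. 195.] 112.4
```

View pics/posts.png

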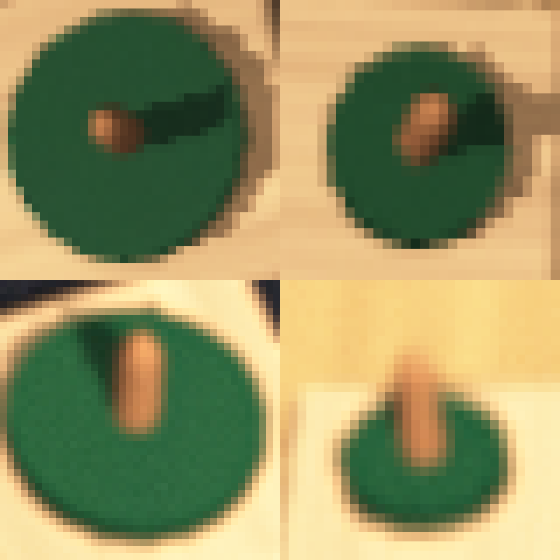

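The dowel tips are at about top (178,237) and side (325.4,307) for the big post, and top (346.2,155.5) and side (220.3,178) for the small post.

```bash
python3 - <<'E'
from h import *
for k,a,b,z in(("bigtip",(325.4,307),(178,237),49),("bigbase",(324.7,319),(180.3,238),26),("smtip",(220.2,178),(346.2,155.5),49),("smbase",(221.9,187),(344.5,159.5),26)):
    p,e=two(a,b);print(k,p.round(1),round(e,1),"planes",plane("side",a,z).round(1),plane("top",b,z).round(1))
# cabinet: front bottom edge on table
for p in((245,75),(370,110)):print("cab top@0/150",plane("top",p,0).round(),plane("top",p,150).round())
for p in((48,276),(170,183),(0,190)):print("cab side@0",plane("side",p,0).round())
E
python3 -m handwheel '[[0,0,-0.03,10],[0,0,-0.03,20],[0,0,-0.03,23.4],[0,0,-0.03,23.4]]' 0.3 20; python3 -c "
from h import *;s=read_state();print(s['eef_pos'],s['eef_rot'],s['finger_gap'],s['clock'],s['wrist_force'])"
```

```text
bigtip [462.5 346.2  51.4] 0.3 planes [462.  344.4] [462.9 346.6]
bigbase [463.1 347.1  21.8] 1.8 planes [462.8 350.4] [463.5 346.1]
smtip [639.6  10.2  47.4] 1.5 planes [638.6  12.5] [639.8  10.3]
smbase [638.1   9.9  23.3] 0.9 planes [637.3  13.4] [637.8  10.2]
cab top@0/150 [834. 228.] [763. 219.]
cab top@0/150 [760. -51.] [700. -19.]
cab side@0 [942. 211.]
cab side@0 [753. -39.]
cab side@0 [1114.  -39.]
clock: 0.6
eef_pos: [218.5, -504.4, 242.6]
eef_rot: [-3.14, 0.001, 0.001]
wrist_force: [-0.1, -0.0, 0.1]
finger_gap: 65.8
[ 218.51369048 -504.36702777  242.63398831] [-3.14000622e+00  5.84331606e-04  9.01057794e-04] 65.75111671980333 0.6 [-0.07297043 -0.02374949  0.0544664 ]
```

```bash
python3 -m handwheel '[[0.238,-0.664,0,0],[0.238,-0.664,0,0],[0.238,-0.664,0,0],[0.238,-0.664,0,0],[0.238,-0.664,0,0]]' 0.45 20; python3 -m handwheel '[[0,0,0,0]]'
```

```text
clock: 1.23
eef_pos: [323.9, -208.3, 243.2]
eef_rot: [-3.14, 0.0, 0.002]
wrist_force: [1.4, -0.5, -0.7]
finger_gap: 51.7
clock: 1.35
eef_pos: [324.8, -205.5, 243.5]
eef_rot: [-3.14, -0.001, 0.009]
wrist_force: [-0.1, -0.1, 0.4]
finger_gap: 51.6
```

```bash
python3 -m handwheel '[[0.022,-0.060,0.01,0.5],[0.044,-0.12,0.02,0.5],[0.066,-0.18,0.03,0.5],[0.088,-0.24,0.04,0.5],[0.110,-0.30,0.05,0.5]]'; python3 -m handwheel '[[0.022,-0.06,0.03,0],[0.022,-0.06,0.06,0],[0.022,-0.06,0.08,0],[0.022,-0.06,0.08,0]]'
```

```text
clock: 1.98
eef_pos: [428.2, 84.0, 195.7]
eef_rot: [-3.141, -0.001, 0.001]
wrist_force: [-0.3, -1.0, 0.5]
finger_gap: 51.4
clock: 2.48
eef_pos: [449.9, 143.3, 114.5]
eef_rot: [-3.141, 0.002, 0.002]
wrist_force: [0.8, 0.1, 0.3]
finger_gap: 51.9
```

```bash
python3 -m handwheel '[[0.0066,-0.0167,0,0],[0.0066,-0.0167,0.02,0],[0.0066,-0.0167,0.043,0],[0.0066,-0.0167,0.043,0]]'
python3 - <<'E'
from h import *
a=cams.camera("top")[170:310,200:340];b=cams.camera("side")[150:290,250:390]
cv2.imwrite("pics/g1.png",np.hstack([cv2.resize(x[:,:,::-1],(400,400),interpolation=3) for x in(a,b)]))
print(read_state()["eef_pos"])
E
```

```text
clock: 2.98
eef_pos: [456.4, 160.3, 71.3]
eef_rot: [3.142, 0.003, 0.002]
wrist_force: [-0.5, -0.3, 1.1]
finger_gap: 51.8
[457.11787084 160.37916776  72.67923423]
```

View pics/g1.png

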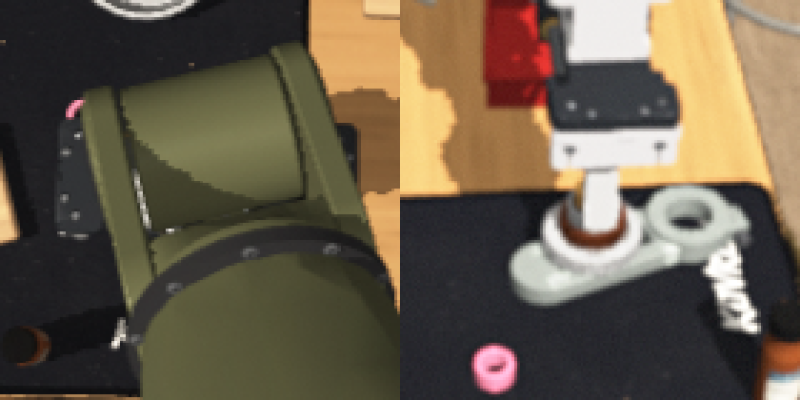

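In the side half, the near finger (602,200) stands in front of the collar, with its tip just at the bearing's upper edge and centred on the stack. Closing now.

```bash
python3 -m handwheel '[[0,0,0.001,0],[0,0,0.001,0],[0,0,0.001,0],[0,0,0.001,0],[0,0,0.001,0]]' 1 25;  python3 -m handwheel '[[0,0,-0.01,0],[0,0,-0.03,0],[0,0,-0.06,0],[0,0,-0.08,0],[0,0,-0.08,0]]'
```

```text
clock: 3.7
eef_pos: [457.3, 160.4, 72.0]
eef_rot: [-3.141, 0.0, 0.002]
wrist_force: [-0.1, -0.5, 3.8]
finger_gap: 22.8
clock: 4.32
eef_pos: [457.9, 160.5, 153.4]
eef_rot: [-3.14, -0.002, 0.002]
wrist_force: [-0.4, 0.5, -0.8]
finger_gap: 23.2
```

```bash
python3 -m handwheel '[[0.049,-0.012,0,0],[0.098,-0.024,0,0],[0.147,-0.036,0,0],[0.196,-0.048,0,0],[0.196,-0.048,0,0]]'; python3 -m handwheel '[[0,0,0.05,0],[0,0,0.1,0],[0,0,0.13,0],[0,0,0.133,0],[0,0,0.133,0]]'
```

```text
clock: 4.95
eef_pos: [655.0, 209.0, 150.4]
eef_rot: [-3.141, 0.001, 0.002]
wrist_force: [-0.5, 0.4, -0.2]
finger_gap: 22.9
clock: 5.58
eef_pos: [654.0, 208.8, 17.0]
eef_rot: [-3.141, 0.002, 0.002]
wrist_force: [0.4, -0.0, 0.2]
finger_gap: 23.3
```

```bash
python3 -m handwheel '[[0,0,0,0],[0,0,0,0],[0,0,0,0]]' 0.55 25;  python3 -m handwheel '[[0,0,-0.05,0],[0,0,-0.11,0],[-0.05,0.012,-0.13,0],[-0.1,0.024,-0.13,0],[-0.148,0.036,-0.13,0]]' 0.42; python3 -m handwheel '[[-0.05,0.012,0,0],[-0.05,0.012,0.02,0],[-0.05,0.012,0.02,0]]'
python3 - <<'E'
from h import *
print(read_state()["eef_pos"])
a=cams.camera("top")[100:260,200:360];b=cams.camera("side")[170:310,150:350]
cv2.imwrite("pics/g2.png",np.hstack([cv2.resize(a[:,:,::-1],(350,350),interpolation=3),cv2.resize(b[:,:,::-1],(450,350),interpolation=3)]))
E
```

```text
clock: 5.95
eef_pos: [654.0, 208.9, 17.3]
eef_rot: [-3.141, 0.002, 0.002]
wrist_force: [-0.5, 0.3, -0.2]
finger_gap: 42.2
clock: 6.58
eef_pos: [504.7, 172.2, 147.8]
eef_rot: [-3.141, 0.001, 0.002]
wrist_force: [0.8, 0.2, 0.5]
finger_gap: 54.4
clock: 6.95
eef_pos: [454.2, 160.0, 127.6]
eef_rot: [-3.141, 0.002, 0.002]
wrist_force: [0.1, -0.2, 0.5]
finger_gap: 54.6
[454.20122128 160.01172064 127.6074286 ]
```

View pics/g2.png

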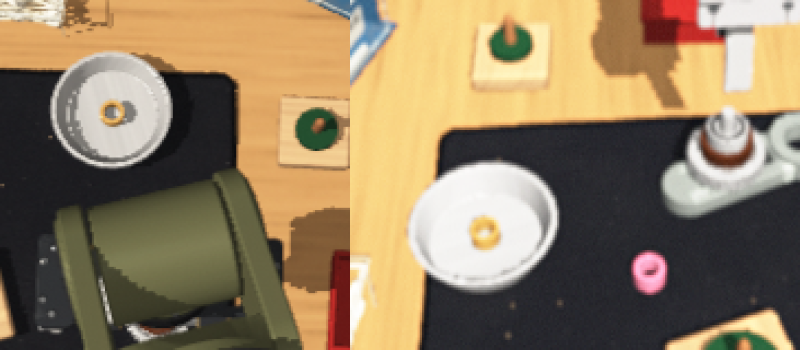

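The collar lies flat near the dish centre (113,111 left, 485,232 right), and the rest of the stack is intact (727,140). Next is the bearing.

```bash
python3 -m handwheel '[[0.0025,0,0.03,0],[0.0025,0,0.06,0],[0.0025,0,0.0685,0],[0.0025,0,0.0685,0]]'; python3 -m handwheel '[[0,0,0,0],[0,0,0,0],[0,0,0,0],[0,0,0,0]]' 1 25;  python3 -m handwheel '[[0,0,-0.01,0],[0,0,-0.03,0],[0,0,-0.06,0],[0,0,-0.09,0],[0,0,-0.09,0]]'
```

```text
clock: 7.55
eef_pos: [458.0, 160.4, 60.2]
eef_rot: [-3.141, 0.0, 0.001]
wrist_force: [-0.5, -0.8, 0.0]
finger_gap: 54.3
clock: 8.05
eef_pos: [458.4, 160.5, 60.9]
eef_rot: [-3.141, -0.001, 0.002]
wrist_force: [-1.0, -0.9, 6.2]
finger_gap: 31.2
clock: 8.68
eef_pos: [459.2, 160.6, 153.2]
eef_rot: [-3.14, -0.005, 0.002]
wrist_force: [-0.0, 1.4, -0.3]
finger_gap: 31.4
```

```bash
python3 -m handwheel '[[0.003,0.055,0,0],[0.006,0.11,0,0],[0.009,0.165,0,0],[0.011,0.217,0,0],[0.011,0.217,0,0]]'; python3 -m handwheel '[[0,0,0.05,0],[0,0,0.1,0],[0,0,0.13,0],[0,0,0.134,0],[0,0,0.134,0]]'
```

```text
clock: 9.3
eef_pos: [470.0, -58.9, 151.8]
eef_rot: [-3.14, -0.003, -0.003]
wrist_force: [0.6, -0.4, -0.1]
finger_gap: 31.5
clock: 9.93
eef_pos: [470.4, -58.0, 18.0]
eef_rot: [-3.139, -0.003, -0.002]
wrist_force: [0.1, -0.3, -0.4]
finger_gap: 31.8
```

```bash
python3 -m handwheel '[[0,0,0,0],[0,0,0,0],[0,0,0,0]]' 0.45 25;  python3 -m handwheel '[[0,0,-0.05,0],[0,0,-0.11,0],[0,-0.05,-0.13,0],[0,-0.1,-0.13,0],[0,-0.16,-0.13,0]]' 0.35; python3 -m handwheel '[[-0.0125,-0.055,0,0],[-0.0125,-0.055,0.02,0],[-0.0125,-0.055,0.02,0]]'
```

```text
clock: 10.3
eef_pos: [470.6, -58.0, 18.4]
eef_rot: [-3.14, -0.003, -0.002]
wrist_force: [0.5, -0.8, 0.5]
finger_gap: 51.7
clock: 10.92
eef_pos: [470.4, 102.9, 149.4]
eef_rot: [-3.139, -0.005, -0.003]
wrist_force: [0.5, -0.5, 0.6]
finger_gap: 60.8
clock: 11.3
eef_pos: [457.4, 158.2, 128.7]
eef_rot: [-3.14, -0.003, -0.002]
wrist_force: [-1.1, 1.0, 0.1]
finger_gap: 60.9
```

```bash
python3 - <<'E'
from h import *
a=cams.camera("top")[195:285,335:425];b=cams.camera("side")[130:260,250:380]
cv2.imwrite("pics/g3.png",np.hstack([cv2.resize(x[:,:,::-1],(400,400),interpolation=3) for x in(a,b)]))
E
python3 -m handwheel '[[0,-0.002,0.03,0],[0,-0.002,0.06,0],[0,-0.002,0.0815,0],[0,-0.002,0.0815,0]]'
```

```text
clock: 11.9
eef_pos: [458.7, 159.0, 48.1]
eef_rot: [-3.14, -0.003, -0.005]
wrist_force: [-0.3, -0.4, -0.1]
finger_gap: 61.1
```

View pics/g3.png

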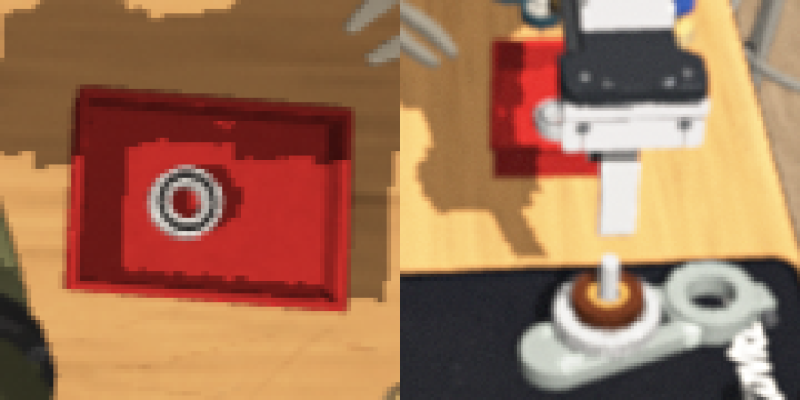

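The bearing lies flat in the tray (186,202), and the small brown gear is now on top of the stack (607,295).

```bash
python3 -m handwheel '[[-0.0018,-0.001,0.001,0],[-0.0018,-0.001,0.001,0]]'; python3 -m handwheel '[[0,0,0,0],[0,0,0,0],[0,0,0,0],[0,0,0,0]]' 1 25;  python3 -m handwheel '[[0,0,-0.01,0],[0,0,-0.03,0],[0,0,-0.06,0],[0,0,-0.1,0],[0,0,-0.1,0]]'
python3 - <<'E'
from h import *
b=cams.camera("side");cv2.imwrite("pics/s_full4.png",b[:,:,::-1])
b=b[130:260,250:380];print(read_state()["eef_pos"])
cv2.imwrite("pics/g4.png",cv2.resize(b[:,:,::-1],(520,520),interpolation=3))
E
```

```text
clock: 12.15
eef_pos: [457.3, 160.1, 48.1]
eef_rot: [-3.139, -0.005, -0.006]
wrist_force: [0.1, 0.5, 0.1]
finger_gap: 61.4
clock: 12.65
eef_pos: [457.6, 160.1, 48.5]
eef_rot: [-3.139, -0.005, -0.005]
wrist_force: [-1.2, -0.4, 4.8]
finger_gap: 42.6
clock: 13.28
eef_pos: [458.1, 160.2, 151.4]
eef_rot: [-3.138, -0.01, -0.005]
wrist_force: [0.5, 0.4, -2.3]
finger_gap: 42.5
[457.33395621 160.02862221 149.51220918]
```

View pics/g4.png

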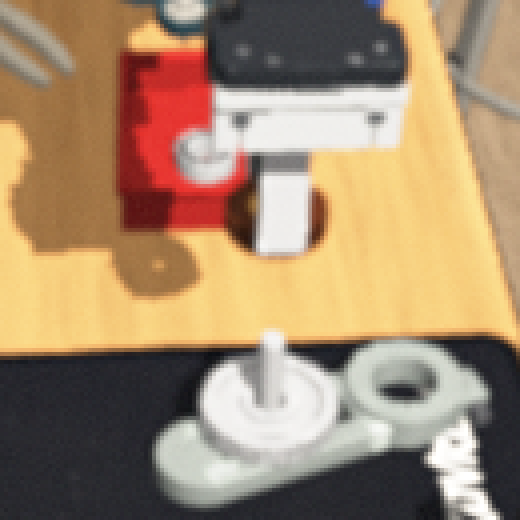

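The small gear is held flat, with edges at crop (226,222) and (327,222), and only the big gear remains on the stud. Checking its x offset in the grip.

Run:
```python
from h import *
im=cv2.imread("pics/s_full4.png")[:,:,::-1].copy()
o=-np.array(C["side"]["R"]).T@np.array(C["side"]["t"]);print("cam",o.round())
for col in(250+226/4,250+276.5/4,250+327/4):
    oo,d=ray("side",(col,130+222/4)); k=(160-oo[1])/d[1];print((oo+k*d).round(1))
# stud in same picture, same method (tip z74)
oo,d=ray("side",(250+271/4,130+335/4));k=(160-oo[1])/d[1];print("stud",(oo+k*d).round(1))
```

```text
cam [544. 826. 696.]
[477.8 160.  142.5]
[456.3 160.  141.3]
[434.7 160.  140.2]
stud [456.4 160.   76. ]
```

```bash
python3 -m handwheel '[[0.042,0.035,0,0],[0.085,0.07,0,0],[0.13,0.105,0,0],[0.165,0.134,0,0],[0.1827,0.1492,0,0]]'; python3 -m handwheel '[[0,0,0.04,0],[0,0,0.074,0],[0,0,0.076,0],[0,0,0.076,0]]'
python3 - <<'E'
from h import *
print([read_state()["eef_pos"].round(1) for _ in range(3)])
b=cams.camera("side");cv2.imwrite("pics/s_full5.png",b[:,:,::-1])
cv2.imwrite("pics/g5.png",cv2.resize(b[110:220,165:275,::-1],(550,550),interpolation=3))
E
```

```text
clock: 13.95
eef_pos: [639.8, 8.1, 148.4]
eef_rot: [-3.139, -0.005, -0.007]
wrist_force: [-1.0, 0.9, -0.7]
finger_gap: 42.2
clock: 14.45
eef_pos: [640.4, 8.4, 73.1]
eef_rot: [-3.139, -0.005, -0.007]
wrist_force: [1.0, -0.6, 0.8]
finger_gap: 42.1
[array([640.4,   8.4,  73.1]), array([640.4,   8.4,  73.1]), array([640.4,   8.4,  73.1])]
```

View pics/g5.png

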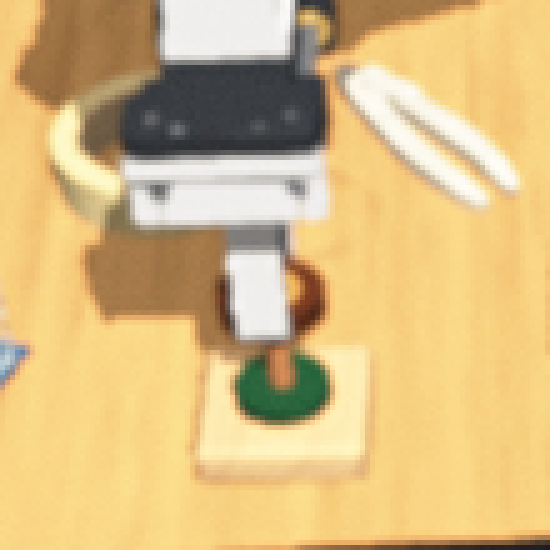

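Run:
```python
from h import *
for nm,p,y in(("gearL",(165+216/5,110+302/5),8.4),("gearR",(165+328/5,110+302/5),8.4),("dowel base",(165+284/5,110+385/5),11),("feltL",(165+234/5,110+385/5),11),("feltR",(165+331/5,110+385/5),11)):
    oo,d=ray("side",p);k=(y-oo[1])/d[1];print(nm,(oo+k*d).round(1))
```

```text
gearL [661.1   8.4  66.3]
gearR [616.5   8.4  64. ]
dowel base [637.8  11.   24. ]
feltL [658.2  11.   25.1]
feltR [618.5  11.   23. ]
```

```bash
python3 -m handwheel '[[-0.0005,-0.0024,0.0,0],[-0.0005,-0.0024,0.01,0],[-0.0005,-0.0024,0.02,0],[-0.0005,-0.0024,0.026,0],[-0.0005,-0.0024,0.026,0]]'; python3 -m handwheel '[[0,0,0.005,0],[0,0,0.008,0],[0,0,0.008,0]]'
```

```text
clock: 15.12
eef_pos: [640.1, 10.8, 47.0]
eef_rot: [-3.139, -0.005, -0.007]
wrist_force: [0.3, 0.8, -0.8]
finger_gap: 42.4
clock: 15.5
eef_pos: [640.1, 10.9, 38.9]
eef_rot: [-3.139, -0.005, -0.007]
wrist_force: [-0.2, -0.8, -0.6]
finger_gap: 41.9
```

No contact on the way down, so the dowel is through the bore. Release, lift and check.

```bash
python3 -m handwheel '[[0,0,0,0],[0,0,0,0],[0,0,0,0]]' 0.3 25;  python3 -m handwheel '[[0,0,-0.04,0],[0,0,-0.09,0],[-0.045,-0.036,-0.11,0],[-0.09,-0.073,-0.11,0],[-0.13,-0.11,-0.11,0]]' 0.12
python3 - <<'E'
from h import *
a=cams.camera("top");b=cams.camera("side")
print(read_state()["eef_pos"])
cv2.imwrite("pics/g6.png",np.hstack([cv2.resize(a[120:200,305:385,::-1],(400,400),interpolation=3),cv2.resize(b[140:220,180:260,::-1],(400,400),interpolation=3)]))
E
```

```text
clock: 15.88
eef_pos: [640.2, 10.9, 39.0]
eef_rot: [-3.139, -0.005, -0.007]
wrist_force: [-0.6, 0.8, 1.1]
finger_gap: 65.3
clock: 16.5
eef_pos: [508.9, 122.3, 149.0]
eef_rot: [-3.139, -0.006, -0.007]
wrist_force: [1.0, 1.0, 0.2]
finger_gap: 82.6
[507.70049021 123.96910289 149.06972329]
```

View pics/g6.png

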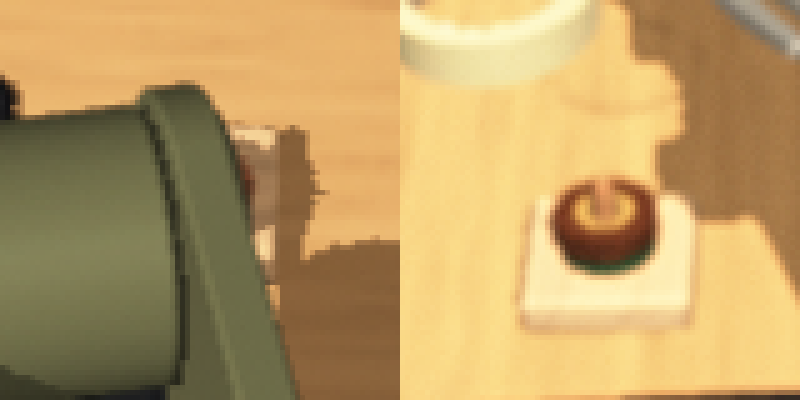

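The side half shows the small gear flat on its felt with the dowel through it (605,222). Next is the big gear.

```bash
python3 -m handwheel '[[-0.0505,-0.036,0,0],[-0.0505,-0.036,0.03,0],[-0.0505,-0.036,0.06,0],[-0.0505,-0.036,0.06,0]]'; python3 -m handwheel '[[0,0,0.03,0],[0,0,0.052,0],[0,0,0.052,0]]'
```

```text
clock: 17.1
eef_pos: [457.1, 159.9, 87.7]
eef_rot: [-3.139, -0.002, -0.004]
wrist_force: [0.2, -0.5, 0.2]
finger_gap: 83.0
clock: 17.48
eef_pos: [457.5, 159.7, 35.8]
eef_rot: [-3.14, -0.001, -0.004]
wrist_force: [1.0, 1.0, 1.1]
finger_gap: 82.8
```

```bash
python3 -m handwheel '[[0,0,0,0],[0,0,0,0],[0,0,0,0],[0,0,0,0]]' 1 30;  python3 -m handwheel '[[0,0,-0.01,0],[0,0,-0.03,0],[0,0,-0.06,0],[0,0,-0.1,0],[0,0,-0.1,0]]'; python3 -m handwheel '[[0,-0.05,0,0],[0,-0.1,0,0],[0,-0.15,0,0],[0,-0.186,0,0],[0,-0.186,0,0]]'
python3 - <<'E'
from h import *
b=cams.camera("side");print(read_state()["eef_pos"])
cv2.imwrite("pics/s_full7.png",b[:,:,::-1]);cv2.imwrite("pics/g7.png",cv2.resize(b[190:360,255:395,::-1],(494,600),interpolation=3))
E
```

```text
clock: 17.98
eef_pos: [458.1, 159.8, 36.8]
eef_rot: [-3.139, -0.003, -0.004]
wrist_force: [-0.4, -0.9, 7.9]
finger_gap: 61.7
clock: 18.6
eef_pos: [459.0, 159.9, 139.9]
eef_rot: [-3.138, -0.008, -0.004]
wrist_force: [1.0, -0.3, -2.0]
finger_gap: 61.3
clock: 19.23
eef_pos: [458.8, 347.5, 139.3]
eef_rot: [-3.139, -0.006, -0.001]
wrist_force: [0.2, -0.9, -1.3]
finger_gap: 61.8
[459.02098945 346.22096307 139.39201   ]
```

View pics/g7.png

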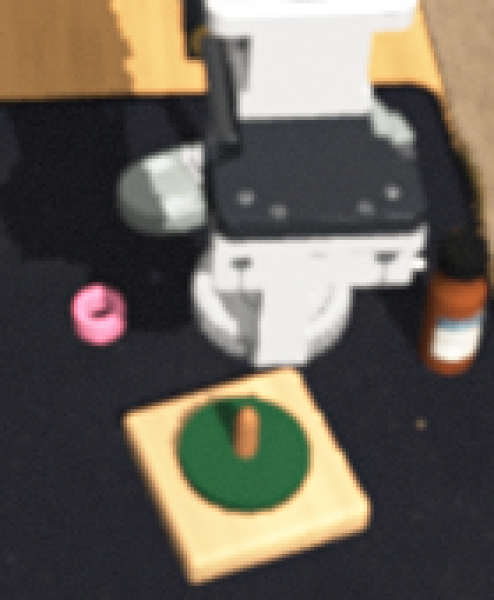

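The big gear is held flat, with edges at about crop (191,300) and (354,300). The bottle is untouched (455,305) and the big post is clear.

Run:
```python
from h import *
for c in(191,272.5,354):
    oo,d=ray("side",(255+c/3.53,190+302/3.53));k=(346.5-oo[1])/d[1];print((oo+k*d).round(1))
for c,r,y in((178,452,347),(311,452,347),(244,455,347)):
    oo,d=ray("side",(255+c/3.53,190+r/3.53));k=(y-oo[1])/d[1];print((oo+k*d).round(1))
```

```text
[489.4 346.5 128.4]
[455.8 346.5 126. ]
[421.9 346.5 123.6]
[493.  347.   26.3]
[432.8 347.   21.4]
[463.1 347.   21.6]
```

```bash
python3 -m handwheel '[[0.007,0,0.03,0],[0.007,0,0.06,0],[0.007,0,0.066,0],[0.007,0,0.066,0]]'
python3 - <<'E'
from h import *
b=cams.camera("side");print(read_state()["eef_pos"])
cv2.imwrite("pics/g8.png",cv2.resize(b[250:360,270:380,::-1],(550,550),interpolation=3))
E
```

```text
clock: 19.77
eef_pos: [466.7, 345.9, 73.9]
eef_rot: [-3.139, -0.006, -0.003]
wrist_force: [-0.5, -0.1, -1.8]
finger_gap: 61.1
[466.88019318 346.21543652  74.48555118]
```

View pics/g8.png

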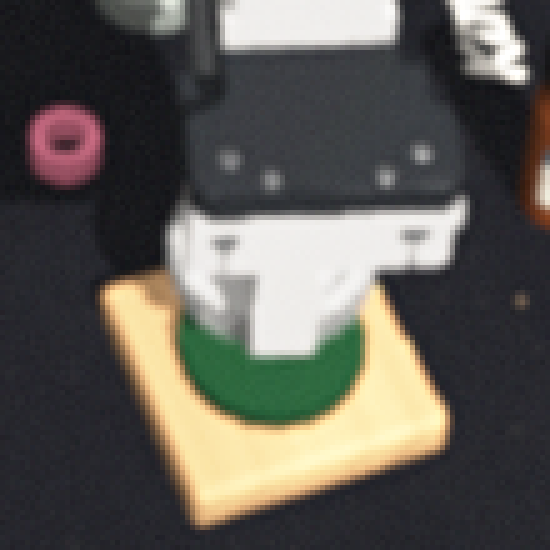

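The gear spans about crop 166–378, centre 272, above the felt at 178–366. It's centred to about 1–2 mm, so I'll trim x by −1 mm and lower it, watching the force.

```bash
python3 -m handwheel '[[-0.001,-0.0005,0,0],[-0.001,-0.0005,0.008,0],[-0.001,-0.0005,0.016,0],[-0.001,-0.0005,0.022,0],[-0.001,-0.0005,0.022,0]]'; python3 -m handwheel '[[0,0,0.007,0],[0,0,0.0125,0],[0,0,0.0125,0]]'
```

```text
clock: 20.45
eef_pos: [465.8, 346.6, 51.8]
eef_rot: [-3.139, -0.006, -0.003]
wrist_force: [1.1, 0.9, -1.1]
finger_gap: 61.6
clock: 20.82
eef_pos: [465.8, 346.6, 38.8]
eef_rot: [-3.139, -0.006, -0.003]
wrist_force: [0.4, -0.7, -1.8]
finger_gap: 61.4
```

```bash
python3 -m handwheel '[[0,0,0,0],[0,0,0,0],[0,0,0,0]]' 0.12 25;  python3 -m handwheel '[[0,0,-0.04,0],[0,0,-0.09,0],[0,0,-0.15,0],[0,0.06,-0.17,0],[0,0.12,-0.17,0]]'; python3 -m handwheel '[[-0.02,0.06,0,0],[-0.04,0.12,0,0],[-0.06,0.18,0,0],[-0.08,0.24,0,0],[-0.1,0.3,0,0]]'; python3 -m handwheel '[[-0.03,0.06,0,0],[-0.06,0.12,0,0],[-0.09,0.18,0,0],[-0.1,0.22,0,0],[-0.1,0.22,0,0]]'
python3 - <<'E'
from h import *
a=cams.camera("top");b=cams.camera("side")
for n,i in(("top",a),("side",b)): cv2.imwrite(f"pics/{n}9.png",i[:,:,::-1])
cv2.imwrite("pics/g9.png",np.hstack([cv2.resize(a[110:310,140:440,::-1],(450,300),interpolation=3),cv2.resize(b[120:360,160:400,::-1],(300,300),interpolation=3)]))
E
```

```text
clock: 21.2
eef_pos: [465.8, 346.6, 39.0]
eef_rot: [-3.139, -0.006, -0.003]
wrist_force: [0.1, 1.2, 0.4]
finger_gap: 82.3
clock: 21.82
eef_pos: [464.7, 225.3, 210.5]
eef_rot: [-3.138, -0.009, -0.002]
wrist_force: [1.5, -0.9, 0.1]
finger_gap: 82.7
clock: 22.45
eef_pos: [364.7, -71.8, 208.8]
eef_rot: [-3.138, -0.011, -0.001]
wrist_force: [0.9, -1.2, 0.2]
finger_gap: 82.6
clock: 23.08
eef_pos: [263.1, -294.1, 207.0]
eef_rot: [-3.138, -0.01, -0.006]
wrist_force: [0.2, 0.8, -0.3]
finger_gap: 82.5
```

View pics/g9.png

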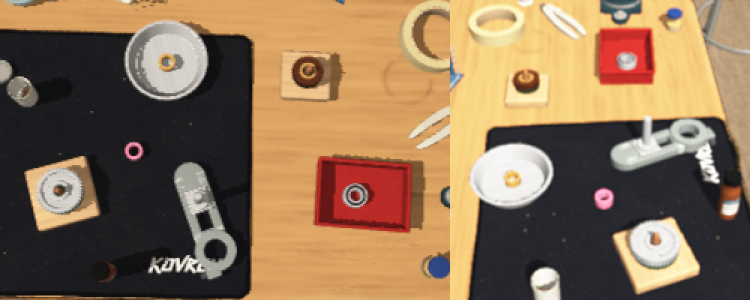

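All four parts look placed and the bottle is upright. One numeric check plus a zoomed crop of the two gears.

Run:
```python
from h import *
im={n:cv2.imread(f"pics/{n}9.png")[:,:,::-1].copy() for n in("top","side")};i0={n:cv2.imread(f"pics/{n}0.png")[:,:,::-1].copy() for n in("top","side")}
def rep(k,n,lo,hi,roi,z,I=im):
    c=blobs(I[n],lo,hi,roi,10)
    if not c: print(k,n,"none");return
    c=c[0]
    w=px2world(n,c,z);(x,y),r=cv2.minEnclosingCircle(w.astype(np.float32));print(k,n,round(x,1),round(y,1),"d",round(2*r,1))
rep("small","top",(0,90,20),(14,255,140),(330,142,362,172),38)
rep("small","side",(0,90,20),(14,255,150),(205,168,240,200),36)
rep("big","top",(0,0,60),(180,45,255),(160,215,200,258),38)
rep("big","side",(0,0,60),(180,45,255),(295,285,350,340),38)
rep("collar","top",(14,100,90),(32,255,255),(235,135,265,165),18)
rep("bearing","top",(0,0,70),(180,70,255),(360,225,400,255),15)
for I,s in((i0,"before"),(im,"after")): rep("bottle "+s,"side",(0,120,30),(14,255,200),(368,255,400,300),35,I)
cr=[(im["top"],140,120),(im["side"],295,275),(im["top"],325,140)]
cr=[(im["top"][210:270,150:210]),(im["side"][285:345,295:355]),im["top"][140:180,325:365],im["side"][165:205,203:243]]
q=[cv2.resize(x[:,:,::-1],(290,290),interpolation=3) for x in cr]
cv2.imwrite("pics/g10.png",np.vstack([np.hstack(q[:2]),np.hstack(q[2:])]))
```

```text
small top 638.7 9.7 d 46.5
small side 639.5 15.1 d 48.2
big top 464.7 345.7 d 62.7
big side 464.5 348.6 d 73.7
collar top 652.6 208.7 d 25.3
bearing top 469.0 -57.5 d 35.1
bottle before side 354.5 287.4 d 64.9
bottle after side 352.8 287.5 d 66.5
```

View pics/g10.png

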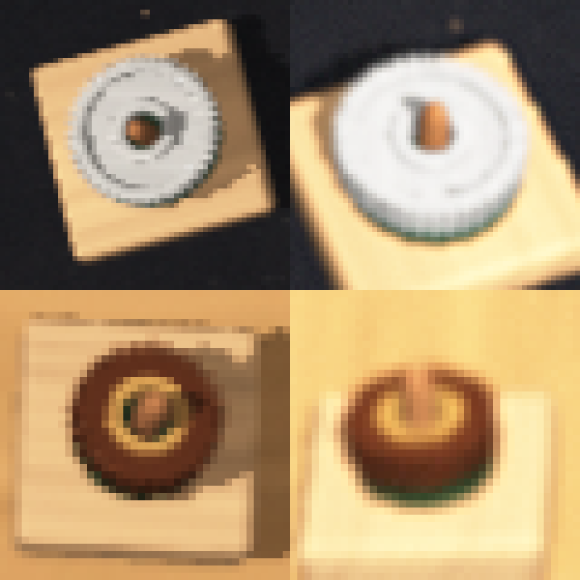

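Both gears sit flat on their felt with the dowels through their bores (crop (145,130) and (150,412)). By the top view they're within about 2 mm of the post centres. Handing in.

```bash
python3 -c "
from cell import manip;print(manip.sign_off())"
```

```text
the job is handed in; nothing more can be done
None
```

The stack is stripped and the job is handed in at about 23 s of the 125 s allowed; the hand-in gives no verdict. The collar is in the dish, the bearing is in the red tray, and each gear is on its own post with the arm clear.

**Last checks (top view):**

| Part | Offset from target centre | Seen in the picture |
|---|---|---|
| Big gear | about 2 mm | flat on the felt, dowel through the bore |
| Small gear | about 1 mm | flat on the felt, dowel through the bore |
| Collar | about 2 mm | flat on the dish floor |
| Bearing | about 9 mm | flat on the tray floor |

- **Forces:** wrist force stayed below 8 N in all readings.
- **Oil bottle:** it is upright; its side-view mask shifted under 2 mm between the first and last pictures, which is within measuring noise.
- **Disagreement:** the side-view gear centres came out 2–4 mm farther in y than the posts. Those masks include the gears' visible side walls and read oversize (48 and 74 mm against 43 and 62 mm), so I relied on the top view and the close-up.

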